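# Put the table things back in their matching stands

### The arm

A 6-joint arm with a two-finger parallel gripper is mounted at the origin on a cart in front of the work surface, level with it; the furniture and walls round the work are solid. World frame = base frame: x ahead of the robot, y to its left, z up, the work surface at z = 0. Lengths are in mm, angles in rad, forces in N, time in s.
With the tool pointing down it reaches from about 300 to 775 mm from the base axis. Payload 14.6 kg.
Tool frame: the origin (TCP) lies at the very end of the fingers, on their centre line; the grasp point (between the pads) lies 19 mm behind it; z points along the fingers, y is the line along which they close (so a half turn about z gives the same grasp; the last joint's range is limited). The gripper opens to 94 mm and grips with 3 to 60 N. Pads are 16 mm wide; open, the fingers measure 119 mm over their backs; the gripper's body (75 mm by 177 mm) begins 78 mm behind the grasp point.
Start: joints at [-1.254, 0.3, 1.521, -0, 1.321, -0.067], TCP at [205.938, -509.979, 205.446] pointing down, gripper open.
Joint ranges: [-3.03, 3.03], [-0.79, 2.21], [0.23, 2.52], [-1.04, 4.18], [0, 3.07], [-2.55, 2.55]. Speed limits (rad/s): [2.22, 2.22, 2.57, 3.14, 3.14, 3.14].

### API

Orientations are given as [roll, pitch, yaw] about the fixed x, y, z axes, in that order (R = Rz(yaw) Ry(pitch) Rx(roll)).
In Python, from cell import manip, optics gives the robot as it stands.
- The arm moves only by the shell command python3 -m crank 'ROWS' [FORCE]. ROWS is JSON, a list of rows, each a list of 7 numbers: the opening in per cent of the stroke, from 0 (shut) to 100 (fully open), then the shift along the tool's x, y, z in mm, then the turn, a rotation vector about the tool's x, y, z in rad. A call has 1 to 10 rows; each row is the pose to reach, as a shift and turn from the pose commanded when the call began, along the tool's axes at that moment; what a row does not reach only later rows make up. A row lasts 1/10 s, in which the tool goes at most 50 mm and 8.59 degrees, less where a joint would pass 70% of its speed; a pose out of reach is approached as far as the arm can. A call with a gripper value outside its range is refused whole. The fingers move at their own pace and stop on an object; FORCE is the grip in N (left out, the last holds). Time passes only in rows, so rows that repeat a pose let the fingers close. It gives the time, the measured TCP pose, the force, the opening and the grip force at its end, in the units of the state.
- manip.read_state(): the state, without advancing time (a new reading comes with each control period).
- optics.camera(name): name is "scene" or "top" or "wrist"; returns (picture, depth): 400x640x3 uint8, red, green, blue; 400x640 float32, mm along the optical axis (not along the pixel's ray), 0 where there is no reading.
- optics.calibration(name): a dict with "camera_matrix" (3x3 intrinsics, pixels), "k1" (the pictures are not rectified: a ray, as slopes to the right and down, at radius r is drawn at 1 + k1 r^2 times it, then the intrinsics apply), "R" (3x3) and "t" (3): a world point X has camera coordinates R X + t. Camera axes: x right, y down, z forward; pixel columns grow to the right and rows downward; lengths in mm; the calibration is good to about 2 mm. A picture is of the moment at which its call begins: read the wrist's pose just before it. calibration takes no time and is no camera call; for the wrist camera it gives the pose at the moment of the call.
- manip.sign_off(): hands the job in; it is judged then, once.
The state is a dict: "clock": time; "joints": joint angles; "qd": joint speeds; "effort": joint torques, N m; "eef_pos": TCP position; "eef_rot": TCP orientation; "wrist_force": force on the tool from outside, world axes, zero at the start; "moment": the same for the moment, N m; "finger_gap": finger opening in mm; "finger_force": force on a finger pad.
Only numpy, scipy, OpenCV 4.12 (cv2) and the standard library are available. Lean on these libraries where they do the work, as an engineer would, in place of code of your own. Each camera call takes 0.05 s, during which the arm holds its last target. There are 200 camera calls.

### The job

Put the table things away: stand the spice jar in the small round wooden stand, the jam jar in the large round one and the salt packet, turned to fit, in the oblong one, and nest the small oval dish in the large oval dish, turned so that the outlines match. Each must sit flat on the floor of its stand or dish, upright and about central; do not tip the jars or the packet over on the way, and leave the teaspoon and the tea light lying where they are.

Things in the scene. Friction and masses are not known exactly. Their poses are not given: they have to be found in the camera images.
- spice_jar_mid (a point): Spice jar: slim round jar of clear glass with a brown label, pale contents and a dark brown cap, 43 mm diameter all the way up, 96 mm high. Loose, stands upright. This point is its centre, 48 mm above its underside; z is up.
- jam_jar_mid (a point): Jam jar: round jar of red jam with a yellow screw lid, 68 to 71 mm diameter (lid 66 mm), 110 mm high. Loose, stands upright. This point is its centre, 55 mm above its underside; z is up.
- salt_carton_mid (a point): Salt packet: white upright cardboard carton with a dark band, 50 mm (its x) by 85 mm (its y) by 160 mm high. Loose, stands upright. This point is its centre, 80 mm above its underside; z is up.
- oval_dish_small_mid (a point): Small oval dish: white ceramic, open on top, straight sides with half-round ends, outside 60 mm wide (its x) by 110 mm long (its y) by 50 mm high, wall 5 mm; the straight part of each long side is 50 mm. The taller and narrower of the two white oval dishes. Loose. This point is its centre, 25 mm above its underside; z is up.
- round_stand_small_floor (a point): Small round wooden stand, fixed to the worktop: recess 60 mm in diameter with a flat floor, outside 72 mm, rim 14 mm above the worktop. This point is the centre of the recess floor, 5 mm above the worktop; z is up.
- round_stand_large_floor (a point): Large round wooden stand, fixed to the worktop: recess 88 mm in diameter with a flat floor, outside 100 mm, rim 14 mm above the worktop. This point is the centre of the recess floor, 5 mm above the worktop; z is up.
- oblong_stand_floor (a point): Oblong wooden stand, fixed to the worktop: rectangular recess 66 mm (its x) by 101 mm (its y) with a flat floor, outside 78 by 113 mm, rim 14 mm above the worktop. This point is the centre of the recess floor, 6 mm above the worktop; z is up.
- oval_dish_large_floor (a point): Large low oval dish: white ceramic, fixed to the worktop, same outline as the small one but larger: inside 74 mm wide (its x) by 124 mm long (its y), outside 86 by 136 mm, rim 24 mm above the worktop. This point is the centre of its inner floor, 6 mm above the worktop; z is up.
- teaspoon: Bystander: steel teaspoon lying loose on the worktop, 130 mm long (its x) by 27 by 11 mm; origin at the centre of its underside.
- tea_light: Bystander: tea light candle in a metal cup, loose, 38 mm diameter, 15 mm high; origin at the centre of its underside.
Things that resemble listed ones, but are neither listed nor needed, are in the scene too. Leave any black or purple look-alike of the part that bears round_stand_small_floor alone.

How it is judged (in metres and radians):
At the end, for the whole second after the job is handed in: Spice jar, jam jar and packet in their stands and small dish nested in the large: each within 14 mm of the floor's centre, resting on it (height within 4 mm), upright within 0.08 rad, at rest; packet and dish turned within 0.3 rad of their holder, either way round (horizontal distance between spice_jar_mid and round_stand_small_floor below 0.014 m and z of spice_jar_mid in the frame of round_stand_small_floor between 0.044 and 0.052 m and angle between each of spice_jar_mid, jam_jar_mid, salt_carton_mid, oval_dish_small_mid's own z axis and vertical below 0.08 rad and linear speed of each of spice_jar, jam_jar, salt_carton, oval_dish_small below 0.02 m/s and angular speed of each of spice_jar, jam_jar, salt_carton, oval_dish_small below 0.2 rad/s and horizontal distance between jam_jar_mid and round_stand_large_floor below 0.014 m and z of jam_jar_mid in the frame of round_stand_large_floor between 0.051 and 0.059 m and horizontal distance between salt_carton_mid and oblong_stand_floor below 0.014 m and z of salt_carton_mid in the frame of oblong_stand_floor between 0.076 and 0.084 m and angle between the y axis of salt_carton_mid and the y axis of oblong_stand_floor, either way round below 0.3 rad and horizontal distance between oval_dish_small_mid and oval_dish_large_floor below 0.014 m and z of oval_dish_small_mid in the frame of oval_dish_large_floor between 0.021 and 0.029 m and angle between the y axis of oval_dish_small_mid and the y axis of oval_dish_large_floor, either way round below 0.3 rad); the robot touches nothing.
It fails at once if the spice jar, jam jar or salt packet was tipped over (angle between any of spice_jar_mid, jam_jar_mid, salt_carton_mid's own z axis and vertical above 0.6 rad).
It fails at once if the teaspoon or the tea light was shoved more than 30 mm from its place (distance of any of teaspoon, tea_light from where it was at the start of the episode above 0.03 m).
It also fails if it takes over 109 s, if anything falls off the work surface, if the arm or the gripper's body presses on something with over 40 N, if the wrist force passes 120 N, or if a joint passes its speed limit or range.

## Working session

There is one attempt and no reset: what is moved stays moved. The work goes in short steps, Python scripts to look and compute and a shell command to move; the robot and the scene stay as the last step left them, time stands still between calls to the robot, and variables do not carry over. Pictures are saved under pics/ and viewed, at most 16 in all, crops included, and the job is handed in when it is done.

```bash
ls; mkdir -p pics
python3 - <<'E'
from cell import manip, optics
import cv2, numpy as np
for n in ("scene","top"):
    p,d=optics.camera(n); cv2.imwrite(f"pics/{n}0.png",p[:,:,::-1]); np.save(f"pics/{n}0.npy",d)
    c=optics.calibration(n); print(n,c)
print(manip.read_state())
E
```

```text
pics
scene {'camera_matrix': array([[452.49343626,   0.        , 318.78936867],
       [  0.        , 452.49343626, 201.99519053],
       [  0.        ,   0.        ,   1.        ]]), 'k1': -0.013180056508885766, 'R': array([[-0.7362087 , -0.67675173, -0.0019595 ],
       [-0.29268929,  0.32101189, -0.90071324],
       [ 0.61018827, -0.6625394 , -0.43440973]]), 't': array([343.31110875, 256.71806246, 818.77648149])}
top {'camera_matrix': array([[403.07631935,   0.        , 317.13081624],
       [  0.        , 403.07631935, 203.94075025],
       [  0.        ,   0.        ,   1.        ]]), 'k1': -0.09654469644539736, 'R': array([[ 0.02815969, -0.99955053, -0.0102846 ],
       [-0.98882213, -0.02634747, -0.14675355],
       [ 0.14641662,  0.01430218, -0.98911962]]), 't': array([-126.01529451,  566.26805708, 1071.49948513])}
{'clock': 0.1, 'joints': array([-1.25361677e+00,  3.00425535e-01,  1.52151021e+00,  1.02575646e-05,
        1.32070977e+00, -6.65834439e-02]), 'qd': array([ 0.00043366, -0.00100281, -0.00232751,  0.00061807,  0.00143951,
       -0.00082284]), 'effort': array([-3.27721118e-04, -5.32646656e+01, -3.53288162e+01,  7.09033920e-02,
        2.34648568e-02, -4.01061038e-05]), 'eef_pos': array([ 205.86156083, -509.76707971,  204.94130506]), 'eef_rot': array([-3.14054278e+00, -7.99655823e-05,  3.83760418e-01]), 'wrist_force': array([ 0.43024229, -0.7440011 , -0.5046004 ]), 'moment': array([ 0.02533011, -0.0060357 , -0.00497758]), 'finger_force': 0.0, 'finger_gap': 93.8839898972753}
```

View pics/top0.png

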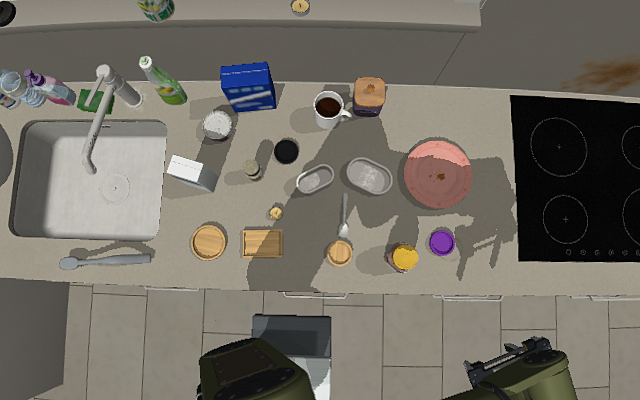

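View pics/scene0.png

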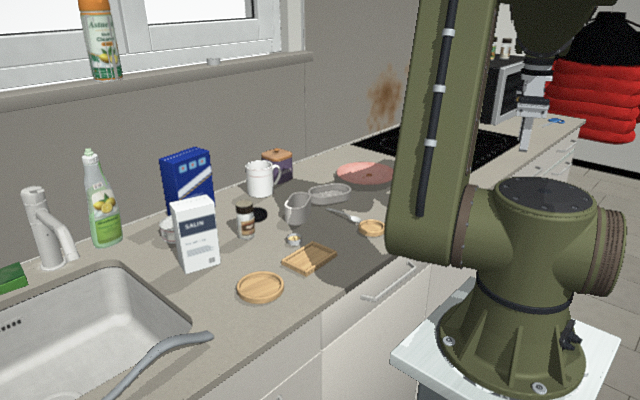

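The top view shows these things, with look-alikes noted:
- **Spice jar:** (252,169).
- **Jam jar:** yellow lid at (405,258). The brown-lidded jar at (369,95) is a different thing.
- **Salt packet:** white, (190,172). The blue carton at (248,87) is not it.
- **Small dish:** tall and narrow, (314,179). The large dish is at (369,175).
- **Small round stand:** wood, (340,252). Its look-alikes are black (286,151) and purple (442,242).
- **Large round and oblong stands:** (209,242) and (263,243).
- **Teaspoon and tea light:** (344,215) and (276,213).

Next I'll make one close crop and measure.

```bash
cat > h.py <<'E'
import numpy as np, cv2
from cell import manip, optics
def ray(c,uv):
    K=c["camera_matrix"]; uv=np.atleast_2d(uv).astype(float)
    D=np.array([c["k1"],0,0,0.])
    n=cv2.undistortPoints(uv[:,None],K,D)[:,0]
    R=np.array(c["R"]);t=np.array(c["t"])
    return -R.T@t, np.c_[n,np.ones(len(n))]@R, n
def plane(c,uv,z):
    o,d,_=ray(c,uv); s=(z-o[2])/d[:,2]; return o+s[:,None]*d
def cloud(c,depth):
    v,u=np.mgrid[:400,:640]; o,d,_=ray(c,np.c_[u.ravel(),v.ravel()])
    P=o+depth.ravel()[:,None]*d; P[depth.ravel()<=0]=np.nan
    return P.reshape(400,640,3)
def proj(c,X):
    R=np.array(c["R"]);x=np.atleast_2d(X)@R.T+c["t"]; n=x[:,:2]/x[:,2:]
    n=n*(1+c["k1"]*(n**2).sum(1))[:,None]; K=c["camera_matrix"]
    return n*[K[0,0],K[1,1]]+K[:2,2]
E
python3 - <<'E'
from h import *
c=optics.calibration("top"); d=np.load("pics/top0.npy"); P=cloud(c,d)
im=cv2.imread("pics/top0.png"); cr=cv2.resize(im[110:290,150:470],None,fx=2.5,fy=2.5,interpolation=cv2.INTER_CUBIC); cv2.imwrite("pics/crop0.png",cr)
hsv=cv2.cvtColor(im,cv2.COLOR_BGR2HSV)
print("table z",np.nanmedian(P[250:270,285:300,2]),np.nanmedian(P[190:200,240:260,2]))
# objects by height in boxes (u0,v0,u1,v1)
for n,b,zlo,zhi in [("spice",(238,150,270,185),80,110),("jam",(385,235,425,280),95,125),("salt",(160,150,220,195),150,170),("small",(290,160,338,198),40,60),
   ("large",(340,150,400,200),15,32),("stS",(320,235,360,270),9,22),("stL",(185,220,235,270),9,22),("obl",(238,225,290,262),9,22)]:
    Q=P[b[1]:b[3],b[0]:b[2]].reshape(-1,3); m=(Q[:,2]>zlo)&(Q[:,2]<zhi); q=Q[m]
    if len(q)<5: print(n,len(q),np.nanmax(Q[:,2]));continue
    r=cv2.minAreaRect(q[:,:2].astype(np.float32)); print(n,len(q),np.median(q[:,2]).round(1),np.round(r[0],1),np.round(r[1],1),round(r[2],1),"circ",np.round(cv2.minEnclosingCircle(q[:,:2].astype(np.float32))[0],1))
E
```

```text
table z 0.588141325750712 1.0006557761100794
spice 223 95.7 [655.5  69.3] [42.8 41.1] 88.3 circ [655.7  69.3]
jam 540 109.7 [ 430.  -338.3] [63.7 64.9] 1.7 circ [ 430.2 -339.1]
salt 681 160.8 [635.7 225.4] [86.2 52. ] 74.6 circ [636.3 225.6]
small 236 50.6 [ 641.4 -103.1] [ 60.9 110.1] 29.4 circ [ 642.2 -102.6]
large 316 24.0 [ 657.9 -255.6] [134.4  83.7] 65.7 circ [ 656.5 -254.9]
stS 184 13.6 [ 438.7 -176.7] [70.7 69.9] 35.3 circ [ 443.5 -177.4]
stL 303 13.7 [457.2 194.8] [96.1 98.5] 2.0 circ [456.8 194.9]
obl 420 12.9 [459.5  41.5] [ 78.4 114. ] 2.7 circ [459.   39.9]
```

View pics/crop0.png

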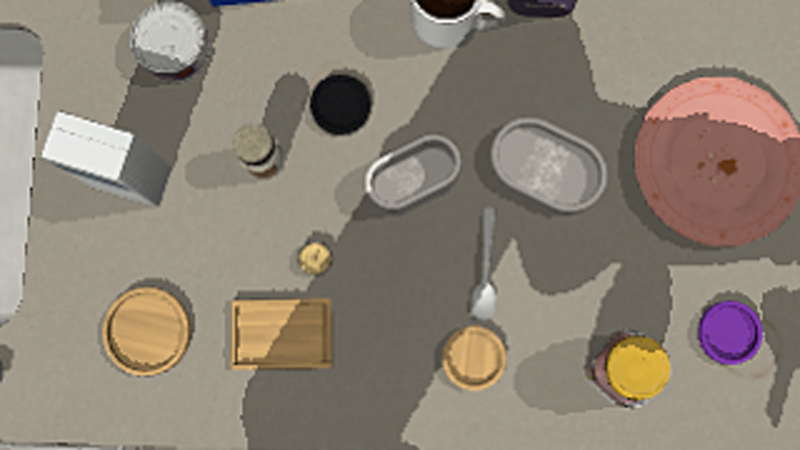

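The crop confirms the choice. The spice jar is the slim jar at crop (257,150), the wooden small stand is at (474,357), and its black and purple look-alikes are at (341,103) and (730,331). The yellow-lidded jam jar is at (637,368), and the small dish (412,172) is taller and narrower than the large one (548,165). The depth sizes agree with the listed dimensions, so I'll take the jam jar first.

```bash
cat >> h.py <<'E'
def to(x,y,z,yawdeg):
    s=manip.read_state(); p=s["eef_pos"]; a=s["eef_rot"][2]; w=np.array([x,y,z])-p
    t=(np.radians(yawdeg)-a+np.pi)%(2*np.pi)-np.pi
    print("tool shift",np.round([w[0]*np.cos(a)+w[1]*np.sin(a), w[0]*np.sin(a)-w[1]*np.cos(a), -w[2]],1),"rz",round(-t,3))
E
python3 -c "
from h import *
to(430,-338.5,190,90)"
```

```text
tool shift [272.  -74.9  14.9] rz -1.187
```

```bash
python3 -m crank '[[100,30,-8,0,0,0,-0.12],[100,60,-16,0,0,0,-0.25],[100,100,-27,0,0,0,-0.4],[100,140,-38,5,0,0,-0.54],[100,180,-50,8,0,0,-0.68],[100,215,-59,10,0,0,-0.82],[100,245,-68,12,0,0,-0.96],[100,265,-73,15,0,0,-1.1],[100,272,-75,15,0,0,-1.187],[100,272,-75,15,0,0,-1.187]]' 40
python3 - <<'E'
from h import *
p,d=optics.camera("wrist"); c=optics.calibration("wrist"); cv2.imwrite("pics/w1.png",p[:,:,::-1]); 
P=cloud(c,d); Q=P.reshape(-1,3); q=Q[(Q[:,2]>100)&(Q[:,2]<118)]
print(len(q), cv2.minAreaRect(q[:,:2].astype(np.float32)) if len(q)>5 else np.nanmax(Q[:,2]))
to(430,-338.5,46,90)
E
```

```text
clock: 1.1
eef_pos: [430.6, -337.8, 190.0]
eef_rot: [-3.141, -0.001, 1.574]
wrist_force: [0.1, -0.3, 0.7]
finger_gap: 93.9
finger_force: 0.0
5040 ((429.12994384765625, -341.59405517578125), (65.08503723144531, 64.78439331054688), 31.27535057067871)
tool shift [-2.000e-01 -1.000e-01  1.441e+02] rz -0.001
```

View pics/w1.png

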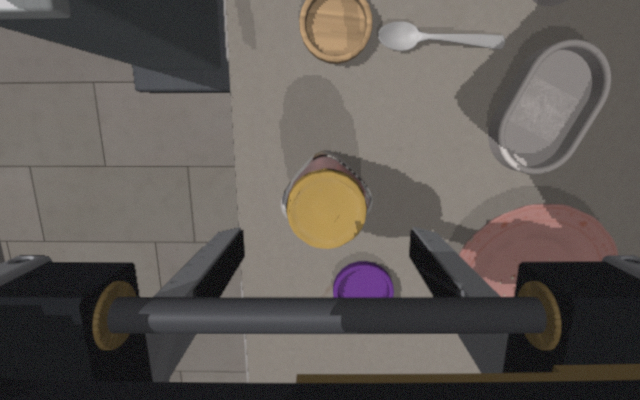

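The wrist view shows the lid centred between the fingers at (327,209), with the jar clear of them. I'll descend and grip.

```bash
python3 -m crank '[[100,-1,0,15,0,0,0],[100,-2,-1,35,0,0,0],[100,-2,-1,60,0,0,0],[100,-2,-1,85,0,0,0],[100,-2,-1,110,0,0,0],[100,-2,-1,130,0,0,0],[100,-2,-1,144,0,0,0],[100,-2,-1,144,0,0,0]]' | head -4
python3 -m crank '[[60,0,0,0,0,0,0],[60,0,0,0,0,0,0],[60,0,0,0,0,0,0],[60,0,0,0,0,0,0],[60,0,0,0,0,0,0],[60,0,0,0,0,0,0],[60,0,0,0,0,0,0]]' 40
```

```text
clock: 1.95
eef_pos: [428.1, -340.4, 45.0]
eef_rot: [-3.14, -0.002, 1.569]
wrist_force: [-0.4, 0.2, 0.3]
clock: 2.65
eef_pos: [429.6, -341.1, 47.6]
eef_rot: [3.14, 0.002, 1.571]
wrist_force: [0.4, 0.7, 6.2]
finger_gap: 80.9
finger_force: 40.0
```

```bash
python3 -m crank '[[50,0,0,0,0,0,0],[50,0,0,0,0,0,0]]' 40
python3 - <<'E'
from h import *
for n in("wrist","top"):
    p,d=optics.camera(n); cv2.imwrite("pics/%s2.png"%n,p[:,:,::-1]); np.save("pics/%s2.npy"%n,d)
p,d=optics.camera("top"); c=optics.calibration("top");P=cloud(c,d)[220:290,370:440].reshape(-1,3); q=P[(P[:,2]>95)&(P[:,2]<135)]
print(len(q))
a=cv2.imread("pics/wrist2.png"); b=cv2.resize(cv2.imread("pics/top2.png")[200:300,340:480],(560,400)); cv2.imwrite("pics/v2.png",cv2.resize(np.hstack([a[:,100:500],b]),(800,333)))
E
```

```text
clock: 2.85
eef_pos: [429.6, -341.1, 47.6]
eef_rot: [3.14, 0.002, 1.571]
wrist_force: [0.6, -0.4, 6.9]
finger_gap: 81.0
finger_force: 40.0
0
```

View pics/v2.png

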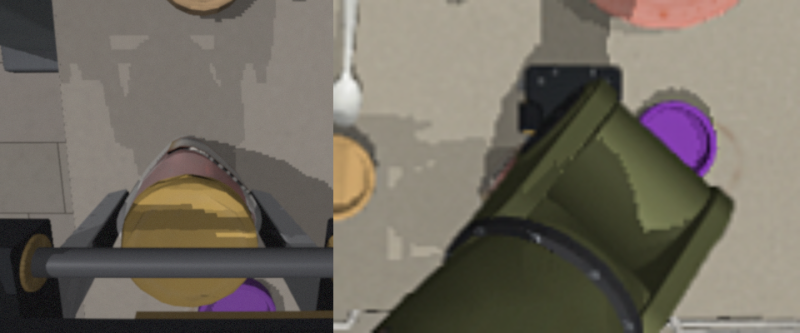

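The jar is between the fingers, which stopped on it. The gap of 81 mm is wider than expected, so I'll lift a little and check that it holds.

```bash
python3 -m crank '[[50,0,0,-5,0,0,0],[50,0,0,-12,0,0,0],[50,0,0,-20,0,0,0],[50,0,0,-30,0,0,0],[50,0,0,-30,0,0,0],[50,0,0,-30,0,0,0]]' 40
python3 - <<'E'
from h import *
p,d=optics.camera("wrist"); c=optics.calibration("wrist"); cv2.imwrite("pics/w3.png",p[:,:,::-1])
P=cloud(c,d); h=cv2.cvtColor(p,cv2.COLOR_RGB2HSV); m=(h[...,0]>18)&(h[...,0]<32)&(h[...,1]>130)&(P[...,2]>90)&(P[...,2]<160)
q=P[m]; print(len(q),np.median(q,0),cv2.minAreaRect(q[:,:2].astype(np.float32)))
A=np.c_[q[:,:2]-q[:,:2].mean(0),np.ones(len(q))]; g=np.median(q[:,2]); k=abs(q[:,2]-g)<8; print(np.linalg.lstsq(A[k],q[k,2],rcond=None)[0])
E
```

```text
clock: 3.6
eef_pos: [429.1, -340.6, 76.7]
eef_rot: [3.141, 0.0, 1.571]
wrist_force: [0.2, 0.9, -4.9]
finger_gap: 80.8
finger_force: 40.0
6829 [ 428.75687779 -325.58665812  138.44645097] ((427.2174377441406, -340.4200134277344), (64.96436309814453, 60.8754997253418), 75.48526763916016)
[ 5.76355988e-03 -2.22585668e-02  1.38140232e+02]
```

View pics/w3.png

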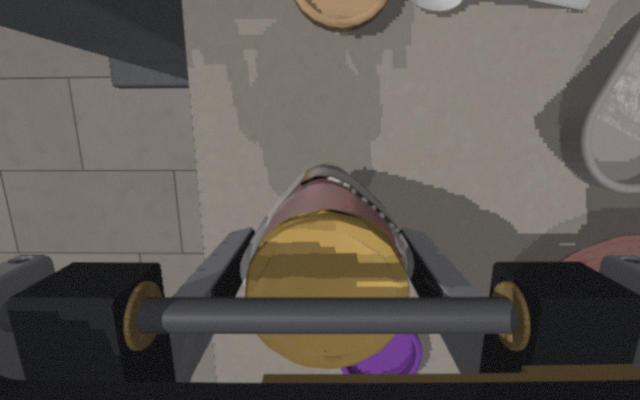

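The jar is lifted and upright: the lid is at (327,288) and its top at 138 mm. I'll carry it along the front to the large stand.

```bash
python3 -m crank '[[50,10,1,-10,0,0,0],[50,30,2,-20,0,0,0],[50,60,4,-25,0,0,0],[50,90,6,-25,0,0,0],[50,120,7,-25,0,0,0],[50,150,8,-25,0,0,0],[50,180,10,-25,0,0,0],[50,210,12,-25,0,0,0],[50,240,13,-25,0,0,0],[50,270,14,-25,0,0,0]]'|head -2
python3 -m crank '[[50,30,2,0,0,0,0],[50,60,4,0,0,0,0],[50,90,6,0,0,0,0],[50,120,7,0,0,0,0],[50,150,8,0,0,0,0],[50,180,10,0,0,0,0],[50,210,12,0,0,0,0],[50,240,13,0,0,0,0],[50,260,14,0,0,0,0],[50,265,14,0,0,0,0]]'
python3 -m crank '[[50,0,0,0,0,0,0],[50,0,0,0,0,0,0]]'
python3 - <<'E'
from h import *
to(457,195,55,90)
p,d=optics.camera("wrist"); c=optics.calibration("wrist"); cv2.imwrite("pics/w4.png",p[:,:,::-1])
P=cloud(c,d); h=cv2.cvtColor(p,cv2.COLOR_RGB2HSV); Q=P.reshape(-1,3)
q=Q[(Q[:,2]>8)&(Q[:,2]<20)&(abs(Q[:,0]-457)<75)&(abs(Q[:,1]-195)<75)]
print(len(q),q.min(0),q.max(0))
m=(h[...,0]>18)&(h[...,0]<32)&(h[...,1]>130)&(P[...,2]>110); q=P[m]; print(np.median(q,0),cv2.minAreaRect(q[:,:2].astype(np.float32)))
E
```

```text
clock: 4.65
eef_pos: [442.8, -68.9, 101.9]
clock: 5.65
eef_pos: [456.5, 196.4, 101.8]
eef_rot: [3.142, -0.0, 1.573]
wrist_force: [-0.2, -1.0, -3.9]
finger_gap: 81.0
finger_force: 40.0
clock: 5.85
eef_pos: [456.8, 193.8, 101.5]
eef_rot: [-3.141, 0.0, 1.571]
wrist_force: [0.3, -0.6, -4.3]
finger_gap: 80.7
finger_force: 40.0
tool shift [ 1.2  0.2 46.5] rz -0.0
1435 [407.6607792  187.24337416   8.01623473] [506.96053256 242.27101536  16.61993166]
[456.77360344 210.36963934 163.7439208 ] ((460.709228515625, 192.58119201660156), (65.05917358398438, 102.57933044433594), 77.7336654663086)
```

View pics/w4.png

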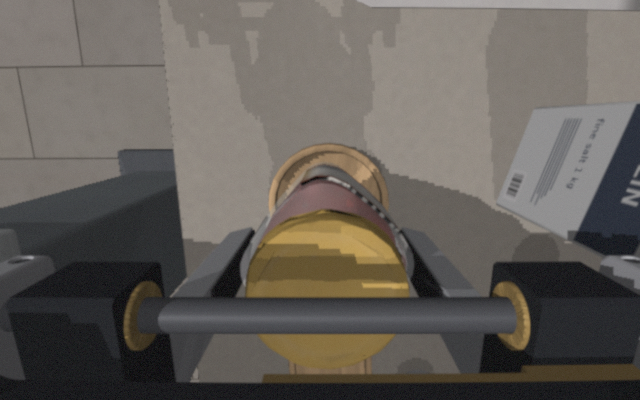

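The jar hangs over the stand, whose rim is at (328,190) and about 1 mm off in y. I'll lower 48 mm, release and rise.

```bash
python3 -m crank '[[50,-1,0,15,0,0,0],[50,-1,0,30,0,0,0],[50,-1,0,40,0,0,0],[50,-1,0,45,0,0,0],[50,-1,0,48,0,0,0],[50,-1,0,49,0,0,0],[50,-1,0,49,0,0,0]]'
python3 -m crank '[[88,0,0,0,0,0,0],[100,0,0,0,0,0,0],[100,0,0,0,0,0,0],[100,0,0,0,0,0,0],[100,0,0,0,0,0,0]]'
python3 -m crank '[[100,0,0,-15,0,0,0],[100,0,0,-40,0,0,0],[100,0,0,-70,0,0,0],[100,0,0,-110,0,0,0],[100,0,0,-150,0,0,0],[100,0,0,-160,0,0,0]]'
python3 - <<'E'
from h import *
p,d=optics.camera("wrist"); c=optics.calibration("wrist"); P=cloud(c,d); h=cv2.cvtColor(p,cv2.COLOR_RGB2HSV); Q=P.reshape(-1,3)
m=(h[...,0]>18)&(h[...,0]<32)&(h[...,1]>130)&(P[...,2]>95)&(P[...,2]<130); q=P[m]; print("jam",np.median(q,0),cv2.minAreaRect(q[:,:2].astype(np.float32)))
q=Q[(Q[:,2]>9)&(Q[:,2]<18)&(abs(Q[:,0]-457)<60)&(abs(Q[:,1]-195)<60)]; print("stand",q.min(0),q.max(0))
to(636,225.5,205,74.6)
E
```

```text
clock: 6.6
eef_pos: [457.3, 193.5, 52.8]
eef_rot: [3.141, -0.0, 1.571]
wrist_force: [-0.5, -0.1, -4.1]
finger_gap: 80.9
finger_force: 40.0
clock: 7.1
eef_pos: [457.1, 193.5, 52.6]
eef_rot: [3.141, -0.0, 1.571]
wrist_force: [0.1, -0.2, 0.2]
finger_gap: 94.4
finger_force: 0.0
clock: 7.7
eef_pos: [458.2, 193.8, 216.7]
eef_rot: [3.136, -0.002, 1.571]
wrist_force: [0.4, 0.4, -0.6]
finger_gap: 93.9
finger_force: 0.0
jam [456.62331111 196.24212311 114.06886245] ((456.51458740234375, 193.65170288085938), (62.09856414794922, 62.89476776123047), 15.69442081451416)
stand [407.8947113  185.47837518   9.05727786] [506.71850519 241.76657981  16.18993922]
tool shift [ 31.7 177.9  11.1] rz 0.269
```

The jam jar is seated: its top is at 114 mm and it is centred within 2 mm. Salt packet next.

```bash
python3 -m crank '[[100,5,30,0,0,0,0.05],[100,12,65,0,0,0,0.1],[100,18,100,4,0,0,0.15],[100,24,135,6,0,0,0.2],[100,29,165,8,0,0,0.25],[100,31,178,8,0,0,0.269],[100,31,178,8,0,0,0.269],[100,31,178,8,0,0,0.269]]'
python3 - <<'E'
from h import *
p,d=optics.camera("wrist"); c=optics.calibration("wrist"); cv2.imwrite("pics/w5.png",p[:,:,::-1]); P=cloud(c,d); Q=P.reshape(-1,3)
q=Q[(Q[:,2]>152)&(Q[:,2]<167)&(abs(Q[:,0]-636)<80)&(abs(Q[:,1]-225)<80)]; r=cv2.minAreaRect(q[:,:2].astype(np.float32)); print(len(q),r)
to(636,225.5,118,74.6)
E
```

```text
clock: 8.55
eef_pos: [634.4, 224.3, 203.0]
eef_rot: [-3.14, 0.001, 1.302]
wrist_force: [-0.5, -0.7, -0.1]
finger_gap: 94.0
finger_force: 0.0
8515 ((636.923828125, 224.1485595703125), (85.61243438720703, 50.46597671508789), 74.33441925048828)
tool shift [ 1.6  1.3 85.7] rz 0.0
```

View pics/w5.png

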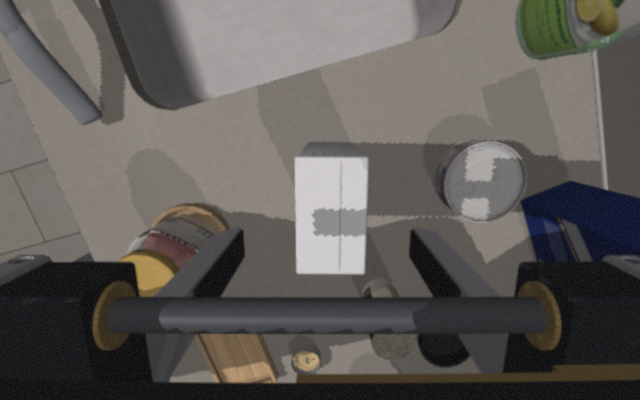

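The packet top is at (332,214), square to and midway between the fingers. I'll descend, grip and lift.

```bash
python3 -m crank '[[100,1,2,10,0,0,0],[100,1,2,30,0,0,0],[100,1,2,50,0,0,0],[100,1,2,70,0,0,0],[100,1,2,82,0,0,0],[100,1,2,85,0,0,0],[100,1,2,85,0,0,0]]'|head -4
python3 -m crank '[[75,0,0,0,0,0,0],[60,0,0,0,0,0,0],[50,0,0,0,0,0,0],[40,0,0,0,0,0,0],[40,0,0,0,0,0,0],[40,0,0,0,0,0,0],[40,0,0,0,0,0,0]]' 30
python3 -m crank '[[40,0,0,-5,0,0,0],[40,0,0,-15,0,0,0],[40,0,0,-25,0,0,0],[40,0,0,-35,0,0,0],[40,0,0,-40,0,0,0],[40,0,0,-40,0,0,0]]'
python3 - <<'E'
from h import *
p,d=optics.camera("wrist"); c=optics.calibration("wrist"); P=cloud(c,d); Q=P.reshape(-1,3)
q=Q[(Q[:,2]>180)&(Q[:,2]<215)&(abs(Q[:,0]-636)<50)&(abs(Q[:,1]-225)<60)]; print(len(q),np.median(q,0),cv2.minAreaRect(q[:,:2].astype(np.float32)))
to(459.5,40.5,160,92.7)
E
```

```text
clock: 9.3
eef_pos: [637.2, 224.8, 119.6]
eef_rot: [3.142, -0.0, 1.302]
wrist_force: [-0.3, 0.8, -0.0]
clock: 10.0
eef_pos: [637.3, 224.8, 119.5]
eef_rot: [3.142, -0.0, 1.302]
wrist_force: [0.5, 0.1, 0.0]
finger_gap: 49.6
finger_force: 30.0
clock: 10.6
eef_pos: [637.6, 225.0, 160.6]
eef_rot: [3.14, -0.001, 1.302]
wrist_force: [-0.2, -0.3, -5.8]
finger_gap: 49.9
finger_force: 30.0
17955 [639.72905914 237.70409216 200.5548382 ] ((636.706298828125, 224.86431884765625), (84.83155822753906, 74.60001373291016), 74.52625274658203)
tool shift [-2.250e+02 -1.224e+02 -2.000e-01] rz -0.316
```

```bash
python3 -m crank '[[40,-10,-5,-5,0,0,0],[40,-30,-16,-5,0,0,-0.02],[40,-55,-30,-5,0,0,-0.05],[40,-85,-46,-5,0,0,-0.1],[40,-115,-62,-5,0,0,-0.15],[40,-145,-79,-5,0,0,-0.2],[40,-175,-95,-5,0,0,-0.25],[40,-200,-109,-5,0,0,-0.29],[40,-218,-119,-5,0,0,-0.316],[40,-225,-122,-5,0,0,-0.316]]' |head -1
python3 -m crank '[[40,0,0,0,0,0,0],[40,0,0,0,0,0,0]]'
python3 - <<'E'
from h import *
p,d=optics.camera("wrist"); c=optics.calibration("wrist"); cv2.imwrite("pics/w6.png",p[:,:,::-1]); P=cloud(c,d); Q=P.reshape(-1,3)
q=Q[(Q[:,2]>10)&(Q[:,2]<18)&(abs(Q[:,0]-459)<60)&(abs(Q[:,1]-41)<75)]; print(len(q),q.min(0),q.max(0),cv2.minAreaRect(q[:,:2].astype(np.float32)))
to(459.5,40.5,126,92.7)
E
```

```text
clock: 11.65
clock: 11.85
eef_pos: [460.4, 40.7, 164.5]
eef_rot: [3.141, -0.0, 1.617]
wrist_force: [-0.5, 1.0, -5.0]
finger_gap: 49.8
finger_force: 30.0
762 [417.77253115  65.88002196  10.02428808] [496.42145576  97.30332871  16.46898114] ((456.74462890625, 82.45001220703125), (77.60784912109375, 27.89641761779785), 3.971689224243164)
tool shift [-0.3 -0.9 38.4] rz -0.0
```

View pics/w6.png

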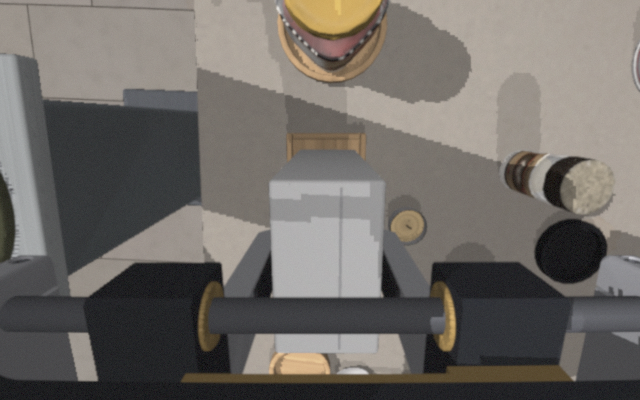

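The packet hangs square over the oblong stand, whose far rim shows at (326,140) under it. I'll lower 39 mm and release.

```bash
python3 -m crank '[[40,0,-1,10,0,0,0],[40,0,-1,20,0,0,0],[40,0,-1,28,0,0,0],[40,0,-1,33,0,0,0],[40,0,-1,37,0,0,0],[40,0,-1,39,0,0,0],[40,0,-1,39,0,0,0]]'
python3 -m crank '[[60,0,0,0,0,0,0],[75,0,0,0,0,0,0],[85,0,0,0,0,0,0],[90,0,0,0,0,0,0],[90,0,0,0,0,0,0]]'
python3 -m crank '[[90,0,0,-15,0,0,0],[90,0,0,-40,0,0,0],[90,0,0,-70,0,0,0],[90,0,0,-85,0,0,0],[90,0,0,-85,0,0,0]]'
python3 - <<'E'
from h import *
p,d=optics.camera("wrist"); c=optics.calibration("wrist"); P=cloud(c,d); Q=P.reshape(-1,3)
q=Q[(Q[:,2]>150)&(Q[:,2]<180)&(abs(Q[:,0]-459)<50)&(abs(Q[:,1]-41)<60)]; print(len(q),np.median(q,0),cv2.minAreaRect(q[:,:2].astype(np.float32)))
q=Q[(Q[:,2]>80)&(Q[:,2]<110)&(abs(Q[:,0]-655)<40)&(abs(Q[:,1]-69)<40)]; print("spice",len(q),np.median(q,0),cv2.minAreaRect(q[:,:2].astype(np.float32)) if len(q)>9 else 0)
to(655.5,69.3,150,92.7)
E
```

```text
clock: 12.6
eef_pos: [459.0, 40.3, 125.6]
eef_rot: [3.141, -0.0, 1.618]
wrist_force: [0.6, -0.8, -5.7]
finger_gap: 50.0
finger_force: 30.0
clock: 13.1
eef_pos: [458.9, 40.3, 125.6]
eef_rot: [3.141, -0.0, 1.618]
wrist_force: [-0.7, 0.4, -1.1]
finger_gap: 83.0
finger_force: 0.0
clock: 13.6
eef_pos: [459.6, 40.3, 212.3]
eef_rot: [3.138, 0.0, 1.618]
wrist_force: [-1.2, -0.2, 0.1]
finger_gap: 84.1
finger_force: 0.0
8337 [457.51032634  43.71879033 164.684885  ] ((457.67425537109375, 40.153499603271484), (50.43749237060547, 84.66529846191406), 2.4224884510040283)
spice 2076 [652.99877623  68.47938483  93.68130027] ((656.8841552734375, 67.84165954589844), (42.15849685668945, 42.8554573059082), 1.0714452266693115)
tool shift [ 19.7 197.6  60.7] rz -0.0
```

The packet is seated: its top is at 165 mm and it is centred and aligned. Spice jar next.

```bash
python3 -m crank '[[90,3,30,0,0,0,0],[90,6,65,0,0,0,0],[90,10,100,10,0,0,0],[90,14,135,25,0,0,0],[90,17,165,45,0,0,0],[90,19,190,57,0,0,0],[90,19,198,60,0,0,0],[90,19,198,60,0,0,0],[90,19,198,60,0,0,0]]'|head -2
python3 - <<'E'
from h import *
p,d=optics.camera("wrist"); c=optics.calibration("wrist"); cv2.imwrite("pics/w7.png",p[:,:,::-1]);P=cloud(c,d); Q=P.reshape(-1,3)
q=Q[(Q[:,2]>85)&(Q[:,2]<105)&(abs(Q[:,0]-655)<40)&(abs(Q[:,1]-69)<40)]; print("spice",len(q),np.median(q,0),cv2.minAreaRect(q[:,:2].astype(np.float32)) if len(q)>9 else 0)
to(656,68.5,45,92.7)
E
```

```text
clock: 14.55
eef_pos: [655.1, 68.5, 150.8]
spice 2698 [658.14198474  69.17172676  96.49164342] ((658.0648193359375, 67.75865936279297), (42.89759063720703, 41.633949279785156), 85.57530975341797)
tool shift [ -0.    0.8 106.3] rz -0.0
```

View pics/w7.png

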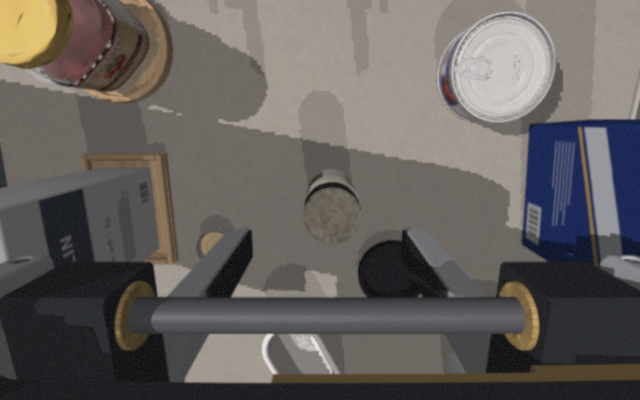

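The jar top is at (331,210), between the fingers. The black look-alike at (398,268) is low, so the fingers pass above it.

```bash
python3 -m crank '[[90,0,2,10,0,0,0],[90,0,2,30,0,0,0],[90,0,2,55,0,0,0],[90,0,2,80,0,0,0],[90,0,2,97,0,0,0],[90,0,2,105,0,0,0],[90,0,2,105,0,0,0]]'|head -4
python3 -m crank '[[75,0,0,0,0,0,0],[60,0,0,0,0,0,0],[45,0,0,0,0,0,0],[30,0,0,0,0,0,0],[30,0,0,0,0,0,0],[30,0,0,0,0,0,0],[30,0,0,0,0,0,0],[30,0,0,0,0,0,0]]' 20
python3 -m crank '[[30,0,0,-5,0,0,0],[30,0,0,-15,0,0,0],[30,0,0,-30,0,0,0],[30,0,0,-50,0,0,0],[30,0,0,-60,0,0,0],[30,0,0,-60,0,0,0]]'
python3 - <<'E'
from h import *
p,d=optics.camera("wrist"); c=optics.calibration("wrist"); P=cloud(c,d); Q=P.reshape(-1,3)
q=Q[(Q[:,2]>135)&(Q[:,2]<175)&(abs(Q[:,0]-655)<23)&(abs(Q[:,1]-69)<40)]; print("spice",len(q),np.median(q,0),cv2.minAreaRect(q[:,:2].astype(np.float32)) if len(q)>9 else 0)
to(440,-177,105,92.7)
E
```

```text
clock: 15.3
eef_pos: [657.4, 68.7, 44.8]
eef_rot: [-3.141, -0.0, 1.618]
wrist_force: [0.0, 0.5, 1.0]
clock: 16.1
eef_pos: [657.8, 68.7, 45.6]
eef_rot: [3.141, 0.0, 1.618]
wrist_force: [0.3, -0.4, 1.2]
finger_gap: 42.3
finger_force: 20.0
clock: 16.7
eef_pos: [658.5, 68.7, 107.8]
eef_rot: [3.138, 0.0, 1.618]
wrist_force: [0.7, 0.8, -1.4]
finger_gap: 42.2
finger_force: 20.0
spice 6958 [654.74704514  75.80383135 156.45237413] ((655.1245727539062, 74.88711547851562), (45.71257019042969, 29.32993507385254), 6.120921611785889)
tool shift [-235.2 -229.3    1.2] rz -0.0
```

```bash
python3 -m crank '[[30,-10,-10,0,0,0,0],[30,-35,-34,0,0,0,0],[30,-65,-63,0,0,0,0],[30,-95,-93,0,0,0,0],[30,-125,-122,0,0,0,0],[30,-155,-151,0,0,0,0],[30,-185,-180,0,0,0,0],[30,-212,-207,0,0,0,0],[30,-229,-223,0,0,0,0],[30,-235,-229,0,0,0,0]]' |head -1
python3 -m crank '[[30,0,0,15,0,0,0],[30,0,0,25,0,0,0],[30,0,0,30,0,0,0],[30,0,0,30,0,0,0]]'
python3 - <<'E'
from h import *
p,d=optics.camera("wrist"); c=optics.calibration("wrist"); cv2.imwrite("pics/w8.png",p[:,:,::-1]); P=cloud(c,d); Q=P.reshape(-1,3)
q=Q[(Q[:,2]>9)&(Q[:,2]<18)&(abs(Q[:,0]-440)<50)&(abs(Q[:,1]+177)<45)]; print(len(q),q.min(0),q.max(0),cv2.minEnclosingCircle(q[:,:2].astype(np.float32)))
to(440,-177,51,92.7)
E
```

```text
clock: 17.75
clock: 18.15
eef_pos: [439.9, -176.2, 74.6]
eef_rot: [-3.14, -0.001, 1.619]
wrist_force: [-0.1, -0.5, -1.0]
finger_gap: 42.7
finger_force: 20.0
1424 [ 403.01632721 -192.34780715    9.00590404] [ 487.96128001 -142.19798564   16.83663467] ((445.35528564453125, -177.54652404785156), 42.61440658569336)
tool shift [-0.6 -0.2 24.2] rz 0.001
```

View pics/w8.png

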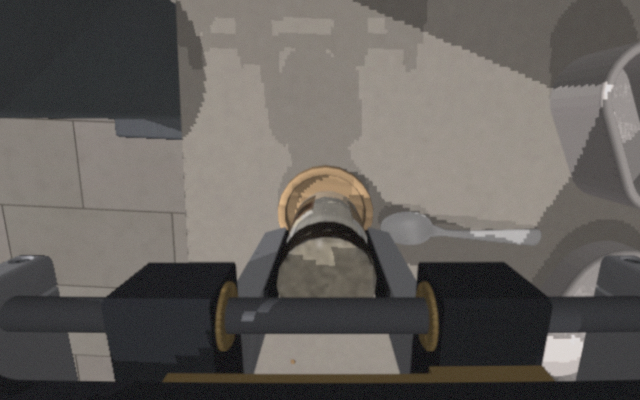

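The jar hangs centred over the stand at (326,205), and the spoon at (410,228) is well below the fingers. I'll lower and release.

```bash
python3 -m crank '[[30,-1,0,8,0,0,0],[30,-1.5,0,15,0,0,0],[30,-1.5,0,20,0,0,0],[30,-1.5,0,23,0,0,0],[30,-1.5,0,24,0,0,0],[30,-1.5,0,24,0,0,0]]'
python3 -m crank '[[50,0,0,0,0,0,0],[60,0,0,0,0,0,0],[80,0,0,0,0,0,0],[80,0,0,0,0,0,0]]'
python3 -m crank '[[80,0,0,-15,0,0,0],[80,0,0,-40,0,0,0],[80,0,0,-70,0,0,0],[80,0,0,-100,0,0,0],[80,0,0,-110,0,0,0],[80,0,0,-110,0,0,0]]'
python3 - <<'E'
from h import *
p,d=optics.camera("wrist"); c=optics.calibration("wrist"); P=cloud(c,d); Q=P.reshape(-1,3)
q=Q[(Q[:,2]>93)&(Q[:,2]<110)&(abs(Q[:,0]-440)<40)&(abs(Q[:,1]+177)<40)]; print("spice",len(q),np.median(q,0),cv2.minAreaRect(q[:,:2].astype(np.float32)))
q=Q[(Q[:,2]>9)&(Q[:,2]<18)&(abs(Q[:,0]-430)<38)&(abs(Q[:,1]+177)<45)]; print("stand",q.min(0),q.max(0))
to(642,-103,130,119.4)
E
```

```text
clock: 18.8
eef_pos: [440.1, -178.3, 51.4]
eef_rot: [-3.142, -0.0, 1.618]
wrist_force: [-0.6, -0.2, -0.4]
finger_gap: 42.6
finger_force: 20.0
clock: 19.2
eef_pos: [440.2, -178.3, 51.6]
eef_rot: [3.141, 0.0, 1.618]
wrist_force: [-0.2, -0.7, -0.1]
finger_gap: 67.4
finger_force: 0.0
clock: 19.8
eef_pos: [440.5, -178.5, 162.3]
eef_rot: [3.14, 0.001, 1.618]
wrist_force: [-0.7, 0.4, -0.4]
finger_gap: 74.7
finger_force: 0.0
spice 2502 [ 439.03685831 -177.86343837   99.62864272] ((438.9917297363281, -178.94705200195312), (42.45578384399414, 42.22422790527344), 59.67609405517578)
stand [ 401.62599639 -202.73364096    9.09397555] [ 467.98769888 -141.8579289    17.79626459]
tool shift [ 65.7 205.3  31. ] rz -0.466
```

The spice jar is seated. Now the small dish.

```bash
python3 -m crank '[[100,10,30,0,0,0,-0.07],[100,20,65,0,0,0,-0.15],[100,32,100,5,0,0,-0.23],[100,44,135,15,0,0,-0.3],[100,55,170,25,0,0,-0.38],[100,63,195,30,0,0,-0.44],[100,66,205,30,0,0,-0.466],[100,66,205,30,0,0,-0.466],[100,66,205,30,0,0,-0.466]]'|head -2
python3 - <<'E'
from h import *
p,d=optics.camera("wrist"); c=optics.calibration("wrist"); cv2.imwrite("pics/w9.png",p[:,:,::-1]);P=cloud(c,d); Q=P.reshape(-1,3)
q=Q[(Q[:,2]>44)&(Q[:,2]<57)&(abs(Q[:,0]-642)<70)&(abs(Q[:,1]+103)<70)]; print("dish",len(q),np.median(q,0),cv2.minAreaRect(q[:,:2].astype(np.float32)))
to(642,-103,32,119.4)
E
```

```text
clock: 20.75
eef_pos: [641.0, -102.8, 129.9]
dish 2580 [ 639.7522252  -103.252376     51.31989265] ((640.7050170898438, -105.11727142333984), (60.993080139160156, 110.29476165771484), 28.685808181762695)
tool shift [-0.5  0.9 98.5] rz -0.001
```

View pics/w9.png

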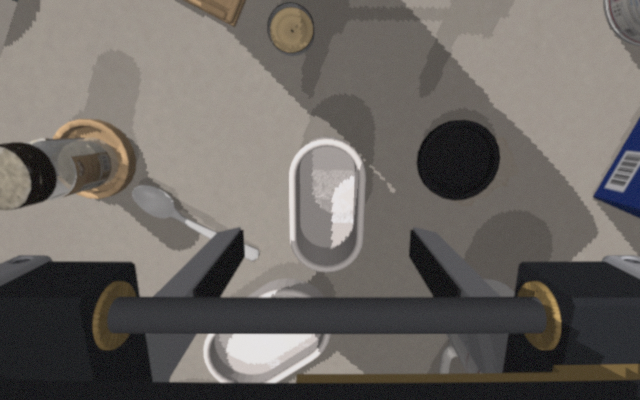

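The dish is centred at (327,205) between the fingers. The spoon tip at (255,252) is near the left finger, but it stays below the fingertips at 32 mm.

```bash
python3 -m crank '[[100,-1,0,10,0,0,0],[100,-1,0,30,0,0,0],[100,-1,0,55,0,0,0],[100,-1,0,75,0,0,0],[100,-1,0,90,0,0,0],[100,-1,0,97,0,0,0],[100,-1,0,97,0,0,0]]'|head -4
python3 -m crank '[[80,0,0,0,0,0,0],[65,0,0,0,0,0,0],[45,0,0,0,0,0,0],[45,0,0,0,0,0,0],[45,0,0,0,0,0,0],[45,0,0,0,0,0,0],[45,0,0,0,0,0,0]]' 25
python3 -m crank '[[45,0,0,-5,0,0,0],[45,0,0,-15,0,0,0],[45,0,0,-30,0,0,0],[45,0,0,-45,0,0,0],[45,0,0,-50,0,0,0],[45,0,0,-50,0,0,0]]'
python3 - <<'E'
from h import *
to(656.5,-255.5,82,65.7)
E
```

```text
clock: 21.5
eef_pos: [641.8, -103.7, 33.7]
eef_rot: [-3.141, -0.001, 2.083]
wrist_force: [-0.4, -0.1, -0.1]
clock: 22.2
eef_pos: [642.3, -103.7, 34.8]
eef_rot: [3.141, 0.0, 2.084]
wrist_force: [-1.8, 0.5, 4.5]
finger_gap: 59.6
finger_force: 25.0
clock: 22.8
eef_pos: [642.8, -103.7, 85.9]
eef_rot: [3.14, 0.001, 2.084]
wrist_force: [-0.1, 0.2, -1.9]
finger_gap: 59.9
finger_force: 25.0
tool shift [-139.   -62.5    3.9] rz 0.937
```

```bash
python3 -m crank '[[45,-10,-5,0,0,0,0.07],[45,-30,-14,0,0,0,0.17],[45,-50,-22,0,0,0,0.28],[45,-70,-31,0,0,0,0.39],[45,-90,-40,0,0,0,0.5],[45,-108,-48,0,0,0,0.61],[45,-124,-56,0,0,0,0.72],[45,-134,-60,0,0,0,0.83],[45,-139,-62,0,0,0,0.93],[45,-139,-62,0,0,0,0.937]]' |head -1
python3 -m crank '[[45,0,0,0,0,0,0],[45,0,0,0,0,0,0]]'
python3 - <<'E'
from h import *
p,d=optics.camera("wrist"); c=optics.calibration("wrist"); cv2.imwrite("pics/w10.png",p[:,:,::-1]);P=cloud(c,d); Q=P.reshape(-1,3)
q=Q[(Q[:,2]>18)&(Q[:,2]<30)&(abs(Q[:,0]-657)<75)&(abs(Q[:,1]+255)<75)]
a=np.radians(65.7);u=q[:,:2]@[np.cos(a),np.sin(a)];v=q[:,:2]@[np.sin(a),-np.cos(a)]
print("large rim u,v range",len(q),u.min(),u.max(),v.min(),v.max())
t=manip.read_state()["eef_pos"][:2]; print("tcp u,v",t@[np.cos(a),np.sin(a)],t@[np.sin(a),-np.cos(a)])
print(cv2.minAreaRect(q[:,:2].astype(np.float32)))
to(656.5,-255.5,41,65.7)
E
```

```text
clock: 23.8
clock: 24.0
eef_pos: [656.4, -254.6, 84.2]
eef_rot: [-3.141, -0.0, 1.15]
wrist_force: [-0.3, 0.5, -2.5]
finger_gap: 60.1
finger_force: 25.0
large rim u,v range 1785 27.134252957122904 103.40855482350648 664.6701547618962 750.2747467723234
tcp u,v 38.047144288245335 703.0812421057135
((683.4342651367188, -229.23672485351562), (56.78070068359375, 95.21707916259766), 40.92992401123047)
tool shift [-0.8  0.4 43.3] rz 0.002
```

View pics/w10.png

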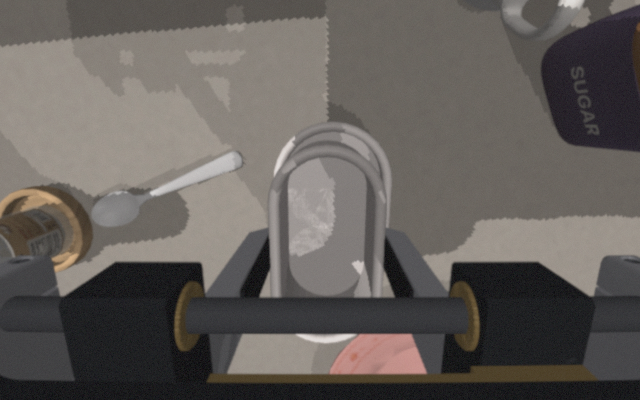

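The small dish hangs over the large one. The large dish's rim arc is centred at column 333 against 327 for the small one, so I'll shift about 4 mm along tool y and −2 mm along x. I'll lower in stages and watch the force.

```bash
python3 -m crank '[[45,-1,2,5,0,0,0],[45,-2,4,13,0,0,0],[45,-2,4,20,0,0,0],[45,-2,4,25,0,0,0],[45,-2,4,30,0,0,0],[45,-2,4,34,0,0,0],[45,-2,4,38,0,0,0],[45,-2,4,38,0,0,0]]'
python3 - <<'E'
from h import *
p,d=optics.camera("wrist"); c=optics.calibration("wrist"); cv2.imwrite("pics/w11.png",p[:,:,::-1][60:400,160:480])
E
```

```text
clock: 24.85
eef_pos: [659.1, -258.5, 45.8]
eef_rot: [-3.141, 0.0, 1.147]
wrist_force: [-0.8, 0.8, -2.7]
finger_gap: 59.6
finger_force: 25.0
```

View pics/w11.png

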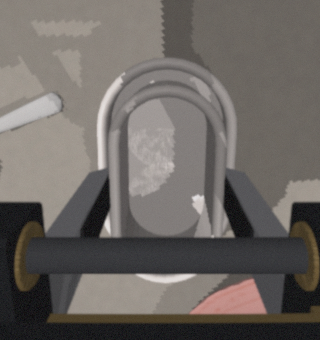

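The two outlines are concentric and there is no contact force. I'll lower the last 5 mm and release.

```bash
python3 -m crank '[[45,0,0,2,0,0,0],[45,0,0,4,0,0,0],[45,0,0,5,0,0,0],[45,0,0,5,0,0,0]]'
python3 -m crank '[[75,0,0,0,0,0,0],[85,0,0,0,0,0,0],[85,0,0,0,0,0,0],[85,0,0,0,0,0,0]]'
python3 -m crank '[[85,0,0,-15,0,0,0],[85,0,0,-40,0,0,0],[85,0,0,-80,0,0,0],[85,0,0,-120,0,0,0],[85,0,0,-160,0,0,0],[85,-40,-50,-180,0,0,0],[85,-80,-100,-180,0,0,0],[85,-120,-150,-180,0,0,0],[85,-150,-190,-180,0,0,0],[85,-150,-200,-180,0,0,0]]'
python3 - <<'E'
from h import *
p,d=optics.camera("top"); c=optics.calibration("top"); cv2.imwrite("pics/top9.png",cv2.resize(p[110:290,150:470,::-1],None,fx=2.5,fy=2.5)); P=cloud(c,d)
for n,x,y,r,zlo,zhi in [("spice",440,-177,45,80,115),("jam",457,194,50,100,125),("salt",459,41,60,155,175),("small",657,-255,75,45,65),("large",657,-255,80,19,29)]:
    Q=P.reshape(-1,3); q=Q[(Q[:,2]>zlo)&(Q[:,2]<zhi)&(abs(Q[:,0]-x)<r)&(abs(Q[:,1]-y)<r)]
    print(n,len(q),len(q)>5 and (np.median(q[:,2]),cv2.minAreaRect(q[:,:2].astype(np.float32))))
E
```

```text
clock: 25.3
eef_pos: [659.2, -258.6, 41.3]
eef_rot: [-3.141, 0.0, 1.147]
wrist_force: [-1.5, -0.9, -2.8]
finger_gap: 59.8
finger_force: 25.0
clock: 25.7
eef_pos: [659.4, -258.7, 41.7]
eef_rot: [3.141, 0.0, 1.147]
wrist_force: [0.8, -0.5, 0.1]
finger_gap: 79.8
finger_force: 0.0
clock: 26.7
eef_pos: [416.0, -313.1, 222.6]
eef_rot: [3.14, 0.001, 1.147]
wrist_force: [0.8, -1.9, 0.6]
finger_gap: 79.9
finger_force: 0.0
spice 224 (np.float64(101.1943600602774), ((440.30120849609375, -178.6639862060547), (41.07016372680664, 41.27067947387695), 1.5124247074127197))
jam 531 (np.float64(115.21289252894985), ((455.54156494140625, 194.9036865234375), (64.62557220458984, 63.81635284423828), 3.9965736865997314))
salt 729 (np.float64(166.84020655962945), ((458.5641174316406, 40.947776794433594), (48.915775299072266, 84.04216766357422), 1.8731403350830078))
small 246 (np.float64(55.93558658746292), ((658.4598999023438, -256.4778747558594), (107.15875244140625, 58.18873596191406), 63.01555252075195))
large 296 (np.float64(24.495876277386174), ((658.4486694335938, -255.791259765625), (134.06260681152344, 83.49854278564453), 64.37805938720703))
```

View pics/top9.png

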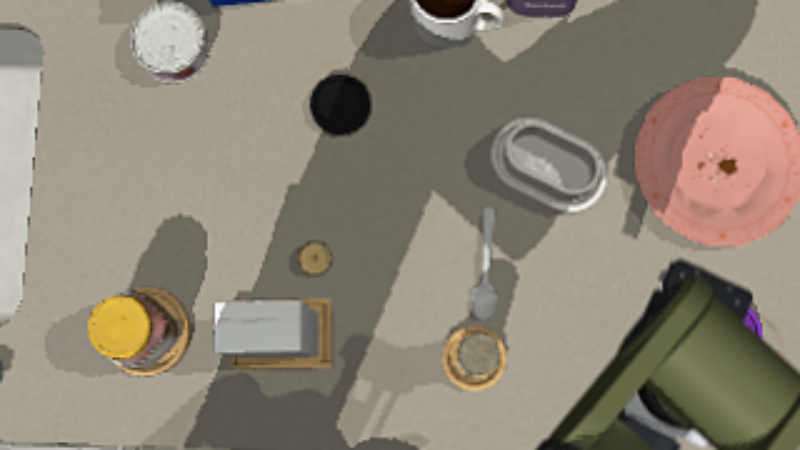

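All four are seated, with heights of 101, 115, 167 and 56 mm, centred within about 3 mm and aligned. The teaspoon (485,265) and tea light (315,258) have not moved, and the arm is clear.

```bash
python3 -m crank '[[85,0,0,0,0,0,0],[85,0,0,0,0,0,0],[85,0,0,0,0,0,0]]'|head -1; python3 -c "
from cell import manip
print(manip.sign_off())"
```

```text
clock: 27.05
the job is handed in; nothing more can be done
None
```

The job is handed in after about 27 s: both jars and the packet are in their stands and the small dish is nested in the large one, all measured flat and centred within about 3 mm, with the teaspoon and tea light where they were; no verdict came back.

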